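# Earth-check the film winder and hold its tensioner open

## Robot

A 7-joint arm with a two-finger parallel gripper is mounted at the origin on a cart in front of the work surface, level with it; the furniture and walls round the work are solid. World frame = base frame: x ahead of the robot, y to its left, z up, the work surface at z = 0. Lengths are in m, angles in rad, forces in N, time in s.
With the tool pointing down it reaches from about 0.425 to 0.925 m from the base axis. Payload 6.8 kg.
Tool frame: the origin (TCP) lies midway between the tips of the shut fingers; the grasp point (between the pads) lies 19 mm behind it; z points along the fingers, x is the direction in which the jaws open and shut, and the axes are right-handed (so a half turn about z gives the same grasp; the last joint's range is limited). The gripper opens to 85 mm and grips with 20 to 120 N. Pads are 22 mm wide; open, the fingers measure 114 mm over their backs; the gripper's body (76 mm by 85 mm) begins 54 mm behind the grasp point. The pads swing forward as they close: fully open they stand 13 mm farther back than shut.
Start: joints at [-1.392, 0.477, 0.022, 1.555, -0.011, 1.109, -0.083], TCP at [0.191, 0.647, 0.231] pointing down, gripper open.
Joint ranges: [-2.96, 2.96], [-0.34, 2.1], [-1.41, 1.46], [0.24, 2.44], [-1.37, 4.51], [0.17, 1.92], [-2.96, 2.96]. Speed limits (rad/s): [2.39, 2.39, 3.14, 3.14, 3.14, 3.14, 3.14].

## Interface

Orientations are given as a unit quaternion [w, x, y, z].
In Python, from station import bot, imaging, nets gives the robot as it stands. The module is installed in compiled form; this text tells all that it offers.
- The arm moves only by the tool apply_moves, never from a script. Its argument "moves" is text: rows parted by semicolons, each of 7 numbers parted by spaces: the gripper command: -1 is fully open, 1 is shut, values between are in proportion, then the shift along the tool's x, y, z normalised to -1 to 1, where 1 is 120 mm, then the turn, a rotation vector about the tool's x, y, z normalised to -1 to 1, where 1 is 4 degrees. In form: hand dx dy dz rx ry rz; .... A call has 1 to 12 rows; each row shifts and turns the commanded pose from where the row before left it, along the tool's axes as they then stand; what a row does not reach is not made up. A row lasts 1/12 s, in which the tool goes at most 41.7 mm and 7.16 degrees, less where a joint would pass 70% of its speed; a pose out of reach is approached as far as the arm can. A call with a number of a shift or a turn outside -1 to 1 is refused whole. A call with a gripper value outside its range is refused whole. The fingers move at their own pace and stop on an object; "force" is the grip in N (left out, the last holds). Time passes only in rows, so rows that do not move let the fingers close. It gives the time, the measured TCP pose, the force and the opening at its end, in the units of the state.
- bot.get_obs(): the state, without advancing time (a new reading comes with each control period).
- imaging.read_camera(name): name is "side" or "top" or "wrist"; returns a dict with "image" (384x512x3 uint8, red, green, blue), "fx", "fy", "cx", "cy" (pixels), "view" (4x4, takes a point from world to camera coordinates); the wrist camera has in their place "mount" (4x4, takes a point from camera to tool coordinates, whose origin is the TCP and whose axes are the tool frame's). Camera axes: x right, y down, z forward; pixel columns grow to the right and rows downward; lengths in m; the calibration is good to about 2 mm. The wrist camera is an equidistant fisheye: a pixel r from the principal point sees the ray r / f radians off the axis. A picture is of the moment at which its call begins: read the wrist's pose just before it. There is no depth.
- bot.hand_in(): hands the job in, once; it reports no verdict.
Trained networks look in a picture, given as the dict that the camera call returned (one of the last four; its "shot" number tells which), for a name from the list of things; names that differ only in an ending like _2 or _b are one class to them, and where a whole thing is asked for, a point or a joint stands for the part that bears it (a point fixed in the world has none). Each returns a list of dicts, best first, with "score" (0 to 1); they miss things now and then, are a little off and sometimes report something else, mostly with a low value. They report only what shows in the picture. A call takes as long as a camera call.
- nets.spot_in(picture, name): "rect" ([left, top, right, bottom] in pixels, round what is visible of it).
- nets.outline_of(picture, name): "region" (384x512 bool, what is visible of it) and "rect" ([left, top, right, bottom] in pixels, round what is visible of it).
- nets.spot_point(picture, name): "location" ([column, row] in pixels: a listed point, or the origin of a listed thing).
The state is a dict: "t": time; "q": joint angles; "joint_vel": joint speeds; "joint_torque": joint torques, N m; "eef_pos": TCP position; "tool_rot": TCP orientation; "contact_force": force on the tool from outside, world axes, zero at the start; "torque": the same for the moment, N m; "gripper_width": opening from 0.0 (shut) to 1.0 (fully open).
Only numpy, scipy, OpenCV 4.12 (cv2) and the standard library are available. Lean on these libraries where they do the work, as an engineer would, in place of code of your own. Each camera call takes 0.05 s, during which the arm holds its last target.

## Task

Take the yellow-handled probe from its stand and touch its tip on the brass pin in the white collar, then on the brass pin in the red collar. Then, using only the probe against the blue push pad, push the sprung tensioner arm back past its click and hold it about midway between the click and its end stop; finish like that, still gripping the probe and holding the arm back so that the meter can be read. Leave the two film cans and the dropper bottle where they are.

Things in the scene. Friction and masses are not known exactly. Their poses are not given: they have to be found in the camera images.
- probe: Loose probe, 120 mm long, about 80 g, upright in its stand, tip down. Origin at the very tip, z towards the handle. Steel shaft 10 mm thick up to 50 mm from the tip (end 6 mm); black collar 28 mm across, 50 to 56 mm; yellow square handle 24 x 24 mm (flats face its x and y axes), 56 to 120 mm. Grasp across two flats about 90 mm from the tip.
- probe_stand: Fixed black stand, base 100 x 100 mm, block 70 x 70 mm, top 70 mm above the bench, with a square 14 mm hole, 55 mm deep, in the middle of its top. The probe's collar rests on the top with the tip 20 mm above the bench. Origin under its centre; lift the probe straight up at least 60 mm to clear it.
- winder: Fixed film winder: grey plate 190 (x) x 310 (y) mm, top 14 mm above the bench. Two white-and-black reels stand at its far side, tops 58 mm above the bench; between them the tensioner arm's pivot and a small brass pawl slider. Origin under the plate's centre on the bench; x points to the far side, z up.
- white_point_top (a point): Centre of the flat top of the brass pin, 16 mm across, in the white collar (30 mm across); the top stands 34 mm above the bench. The pin is sprung: it sinks up to 4 mm, 1.2 N at first and 5 N fully in. It may be at either front corner of the plate.
- red_point_top (a point): The same for the brass pin in the red collar, at the other front corner.
- pivot_axis (a point): Vertical pivot axis of the tensioner arm, a point on the plate's top, 14 mm above the bench.
- push_pad (a point): Centre of the upright push face of the blue pad on the arm's end, 90 mm from the pivot, 50 mm above the bench; moves with the arm. Face 36 mm wide between lips 8 mm proud, 24 to 68 mm above the bench; arm and stops below it end 30 mm above the bench. Its y axis points out of the face, against the push; x points to the pivot. Push here, not on the white idler roller behind it.
- tensioner (a joint): Arm angle, rad: 0 at rest, growing as the pad is pushed (anticlockwise from above; the pad moves to the robot's right). The spring asks 1.4 N at the pad at rest, 4.1 N at the end stop, 0.90. From 0.28 the pawl tooth adds about 1.5 N; it clicks over at 0.40 and is clear at 0.52. The pawl does not lock: let go, the arm springs back.
- film_can: Bystander: white film can with grey cap, 34 x 34 x 51 mm, origin under its centre.
- black_can: Bystander: all-black film can, 34 x 34 x 51 mm, origin under its centre.
- dropper: Bystander: small brown dropper bottle with black top, 32 x 32 x 96 mm, origin under its centre.

How it is judged:
On the way, in this order (a step that is already met when the one before it is completed fails the run):
1. the gripped probe's tip touches the pin in the white collar (contact force between probe and white_point above 0.3 N and horizontal distance between probe and white_point_top below 0.01 m and contact force between the fingers and probe above 1 N), for 0.1 s.
2. the gripped probe's tip touches the pin in the red collar (contact force between probe and red_point above 0.3 N and horizontal distance between probe and red_point_top below 0.01 m and contact force between the fingers and probe above 1 N), for 0.1 s.
3. the probe has pushed the tensioner arm past its click (value of joint tensioner above 0.52 rad and contact force between probe and tensioner above 1 N and contact force between the fingers and probe above 1 N), for 0.2 s.
At the end, for the whole second after the job is handed in: The probe alone holds the arm at 0.52 to 0.83 rad (click 0.40, end stop 0.90), pressing with over 1 N; it is gripped, within 0.6 rad of upright, tip above the plate top; the robot does not touch the arm; the bystanders are within 30 mm of their places (all of step 3 and value of joint tensioner below 0.83 rad and contact force between each of the arm, the fingers and tensioner below 0.2 N and height (world z) of probe above 0.018 m and angle between probe's own z axis and vertical below 0.6 rad and distance of each of film_can, black_can, dropper from where it was at the start of the episode below 0.03 m); the arm keeps its last pose, push and grip.
It fails at once if a bystander is moved or tipped (distance of any of film_can, black_can, dropper from where it was at the start of the episode above 0.03 m or angle between any of film_can, black_can, dropper's own z axis and vertical above 0.5 rad).
It fails at once if the arm or fingers, not the probe, push the tensioner (contact force between any of the arm, the fingers and tensioner above 1 N).
It also fails if it takes over 50 s, if anything falls off the work surface, if the arm or the gripper's body presses on something with over 40 N, if the wrist force passes 120 N, or if a joint passes its speed limit or range.

## Working session

There is one attempt and no reset: what is moved stays moved. The work goes in short steps, Python scripts to look and compute and a tool call to move; the robot and the scene stay as the last step left them, time stands still between calls to the robot, and variables do not carry over. Pictures are saved under pics/ and viewed, and the job is handed in when it is done.

Besides the shell and the picture viewer there is one more tool, called after "Request:" as name(argument=value, ...) on one line, values as JSON. apply_moves: Moves the arm, as the interface text tells. Scaled input: -1 to 1 covers 120 mm each way for a shift and 4 degrees each way for a turn. Its arguments: {"type":"object","properties":{"moves":{"type":"string"},"force":{"type":"number"}},"required":["moves"]}

```bash
mkdir -p pics; cat > look.py <<'E'
import sys,cv2
from station import bot,imaging,nets
tag=sys.argv[1]
print({k:(v if not hasattr(v,'round') else v) for k,v in bot.get_obs().items()})
for n in sys.argv[2:]:
    p=imaging.read_camera(n); cv2.imwrite(f'pics/{tag}_{n}.png',p['image'][:,:,::-1])
    print(n,p['fx'],p['fy'],p['cx'],p['cy'],p.get('view'),p.get('mount'))
E
python3 look.py a side top
```

```text
{'t': 0.0, 'q': array([-1.39210398,  0.47783279,  0.02234789,  1.556495  , -0.01148536,
        1.10929859, -0.08314297]), 'joint_vel': array([-6.16197360e-04, -8.20102939e-04,  1.48530805e-03, -1.04304553e-04,
        2.59718165e-05, -8.72581133e-04,  2.09096004e-03]), 'joint_torque': array([ 2.38128911e-05, -5.96457803e+01,  1.60783600e+00, -2.81192708e+01,
        1.24084359e-02,  9.52425442e-03,  1.90153071e-05]), 'eef_pos': array([0.19079313, 0.64683099, 0.23028558]), 'tool_rot': array([ 6.32642520e-04,  8.00904953e-01,  5.98790738e-01, -7.12303872e-04]), 'contact_force': array([ 0.03854662, -0.229896  ,  0.30632946]), 'torque': array([-0.0019668 ,  0.02224729, -0.0261055 ]), 'gripper_width': 0.9991202150814836}
side 398.3749751024611 398.3749751024611 253.6313113834873 191.09530064183184 [[ 0.89593893 -0.44415733 -0.00420757 -0.49225415]
 [-0.1736902  -0.34161203 -0.92365196  0.14551415]
 [ 0.40880943  0.82826656 -0.38320929  0.87918435]
 [ 0.          0.          0.          1.        ]] None
top 495.0208974309612 495.0208974309612 249.42390380859229 196.21880486440918 [[ 0.00381306 -0.99996677  0.00720618 -0.0332561 ]
 [-0.99186907 -0.00469866 -0.12717573  0.553366  ]
 [ 0.12720537 -0.00666266 -0.99185402  1.39138569]
 [ 0.          0.          0.          1.        ]] None
```

View pics/a_side.png

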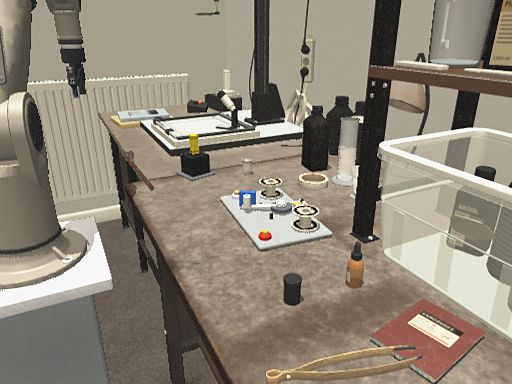

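View pics/a_top.png

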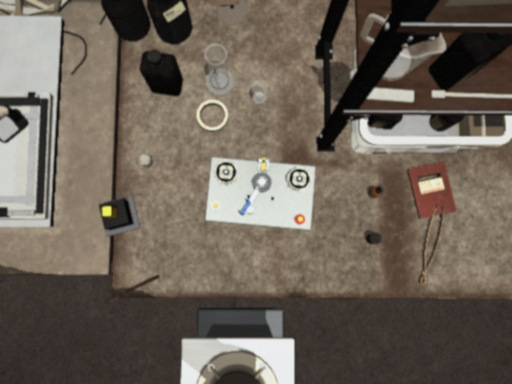

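The top picture shows the stand at about (119,215), the plate at 207–315 × 158–228, the red pin at (300,219), the white pin at about (216,206), the pad at (246,208) and the pivot at about (261,182). The cans are at (145,160) and (373,238), and the dropper is at (375,191). Next I'll measure these with the networks.

```bash
cat > hlp.py <<'E'
import numpy as np
from station import bot,imaging,nets
from scipy.spatial.transform import Rotation as R
def rot(q): return R.from_quat([q[1],q[2],q[3],q[0]]).as_matrix()
def ray(p,uv,obs=None):
    if p.get('view') is not None:
        d=np.array([(uv[0]-p['cx'])/p['fx'],(uv[1]-p['cy'])/p['fy'],1.]);V=np.array(p['view'])
        return -V[:3,:3].T@V[:3,3], V[:3,:3].T@d
    a=np.array([(uv[0]-p['cx'])/p['fx'],(uv[1]-p['cy'])/p['fy']]);r=np.linalg.norm(a)+1e-12
    d=np.r_[np.sin(r)*a/r,np.cos(r)];M=np.array(p['mount']);Rt=rot(obs['tool_rot'])
    return obs['eef_pos']+Rt@M[:3,3], Rt@M[:3,:3]@d
def atz(p,uv,z,obs=None):
    o,d=ray(p,uv,obs); return o+d*(z-o[2])/d[2]
def tri(rs):
    A=0;b=0
    for o,d in rs:
        d=d/np.linalg.norm(d);P=np.eye(3)-np.outer(d,d);A=A+P;b=b+P@o
    return np.linalg.solve(A,b)
H=dict(probe=.02,probe_stand=0,winder=0,white_point_top=.034,red_point_top=.034,pivot_axis=.014,push_pad=.05,film_can=0,black_can=0,dropper=0)
def survey(cams,names=H):
    for n in names:
        rs=[]
        for c in cams:
            obs=bot.get_obs();p=PIC[c]
            L=nets.spot_point(p[0],n)
            for l in L[:2]:
                print(n,c,round(l['score'],2),np.round(l['location'],1),np.round(atz(p[0],l['location'],H[n],p[1]),4))
            if L: rs.append(ray(p[0],L[0]['location'],p[1]))
        if len(rs)>1: print('   tri',np.round(tri(rs),4))
PIC={}
def shoot(c):
    o=bot.get_obs();PIC[c]=(imaging.read_camera(c),o);return PIC[c]
E
python3 - <<'E'
from hlp import *
shoot('side');shoot('top');survey(['side','top'])
E
```

```text
probe top 0.66 [119.3 211.5] [0.5091 0.3458 0.02  ]
probe_stand side 0.78 [194.7 173.6] [ 0.4964  0.35   -0.    ]
probe_stand top 0.97 [118.2 216.5] [0.4962 0.3536 0.    ]
probe_stand top 0.58 [262.  180.5] [ 0.6052 -0.0683  0.    ]
   tri [ 0.4969  0.3538 -0.0014]
winder side 0.63 [269.7 215.9] [ 0.5689 -0.0573  0.    ]
winder top 0.91 [263.3 190.2] [ 0.5762 -0.0721  0.    ]
winder top 0.22 [247.7 209.1] [ 0.5198 -0.0262  0.    ]
   tri [ 0.5695 -0.0692  0.0061]
white_point_top side 0.5 [290.6 301.2] [ 0.4093 -0.4253  0.034 ]
white_point_top side 0.31 [247.7 196.9] [0.5381 0.0136 0.034 ]
white_point_top top 0.58 [371.2 193.4] [ 0.5636 -0.3831  0.034 ]
white_point_top top 0.46 [212.4 206.1] [0.5245 0.0755 0.034 ]
   tri [ 0.5142 -0.3713 -0.0237]
red_point_top side 0.49 [264.5 231.8] [ 0.4855 -0.1853  0.034 ]
red_point_top top 0.43 [298.5 216.3] [ 0.4962 -0.1721  0.034 ]
   tri [ 0.4949 -0.1721  0.0256]
pivot_axis side 0.6 [280.6 207.2] [ 0.6071 -0.0486  0.014 ]
pivot_axis top 0.86 [260.8 184.4] [ 0.5914 -0.0643  0.014 ]
   tri [ 0.5931 -0.0656  0.0234]
push_pad side 0.83 [248.1 197.1] [ 0.5226 -0.0215  0.05  ]
push_pad top 0.78 [242.  209.2] [ 0.5143 -0.0098  0.05  ]
   tri [ 0.5204 -0.0122  0.0461]
film_can side 0.66 [247.2 172.6] [0.6618 0.2769 0.    ]
film_can top 0.43 [143.2 159.6] [0.6665 0.2856 0.    ]
   tri [ 0.6669  0.2866 -0.0039]
black_can side 0.9 [289.7 301.4] [ 0.4312 -0.3882  0.    ]
black_can top 0.61 [371.7 238.2] [ 0.4358 -0.3896  0.    ]
   tri [ 4.337e-01 -3.886e-01 -2.000e-04]
dropper side 0.85 [354.2 287.2] [ 0.5653 -0.4073  0.    ]
dropper top 0.42 [369.1 192.2] [ 0.5717 -0.3857  0.    ]
   tri [ 0.5764 -0.3912 -0.0146]
```

Request:
apply_moves(moves="-1 -0.147 0.285 -0.023 0 0 0;-1 -0.147 0.285 -0.023 0 0 0;-1 -0.147 0.285 -0.023 0 0 0;-1 -0.147 0.285 -0.023 0 0 0;-1 -0.147 0.285 -0.023 0 0 0;-1 -0.147 0.285 -0.023 0 0 0;-1 -0.147 0.285 -0.023 0 0 0;-1 -0.147 0.285 -0.023 0 0 0;-1 -0.147 0.285 -0.023 0 0 0;-1 -0.147 0.285 -0.023 0 0 0;-1 -0.147 0.285 -0.023 0 0 0;-1 0 0 0 0 0 0")

```text
t: 2.2
eef_pos: [0.5041, 0.3465, 0.2628]
tool_rot: [0.003, 0.805, 0.594, 0.001]
contact_force: [1.2, -0.7, 0.6]
gripper_width: 1.001
```

```bash
python3 look.py b wrist
```

```text
{'t': 2.2, 'q': array([-0.83628309,  0.34480676,  0.16741453,  1.689369  , -0.05692813,
        1.11056361,  0.61830028]), 'joint_vel': array([-0.06070045, -0.0025979 , -0.07809359,  0.01883456, -0.02717816,
       -0.0039396 , -0.09770341]), 'joint_torque': array([-4.12178814e+00, -4.85984910e+01, -1.36753734e+00, -2.81276250e+01,
       -7.24819265e-01,  4.51231515e-02,  9.43170525e-01]), 'eef_pos': array([0.50405249, 0.34654542, 0.26275824]), 'tool_rot': array([0.00263342, 0.80457788, 0.5938403 , 0.00108897]), 'contact_force': array([ 1.2231472 , -0.73263831,  0.62138517]), 'torque': array([-0.05617135, -0.06342127, -0.03502581]), 'gripper_width': 1.0007538866604}
wrist 297.3186396354542 297.3186396354542 251.847648630787 192.68456984476404 None [[ 9.99999892e-01  4.25002665e-04  1.90422471e-04 -7.62829433e-04]
 [-4.63950620e-04  9.44665475e-01  3.28034944e-01 -8.36294588e-02]
 [-4.04698090e-05 -3.28034997e-01  9.44665570e-01 -1.43490108e-01]
 [ 0.00000000e+00  0.00000000e+00  0.00000000e+00  1.00000000e+00]]
```

View pics/b_wrist.png

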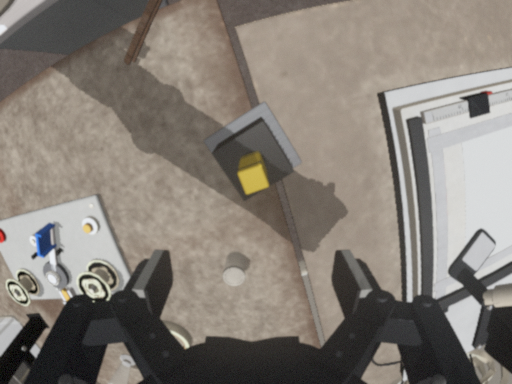

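The wrist view shows the yellow handle top at about (254,180) on the stand, the can at (234,276), the white pin at (90,226), the pad at (45,240) and the red pin at (0,236). I'll zoom in for the handle yaw.

```bash
python3 - <<'E'
from hlp import *
import cv2
p,o=shoot('wrist')
im=p['image'][130:220,190:320,::-1]
cv2.imwrite('pics/b_zoom.png',cv2.resize(im,None,fx=6,fy=6,interpolation=cv2.INTER_CUBIC))
for n in ['probe_stand','white_point_top','push_pad','pivot_axis','film_can']:
    for l in nets.spot_point(p,n)[:2]: print(n,round(l['score'],2),np.round(l['location'],1),np.round(atz(p,l['location'],H[n],o),4))
print(o['eef_pos'],o['tool_rot'])
E
```

```text
white_point_top 0.46 [ 87.7 228.8] [0.5275 0.0734 0.034 ]
push_pad 0.82 [ 44.  247.1] [ 0.5306 -0.0243  0.05  ]
pivot_axis 0.6 [ 58.8 273.8] [ 0.6012 -0.0654  0.014 ]
[0.5009746  0.35008671 0.26228756] [1.24809561e-03 8.03593732e-01 5.95176560e-01 6.46894487e-04]
```

View pics/b_zoom.png

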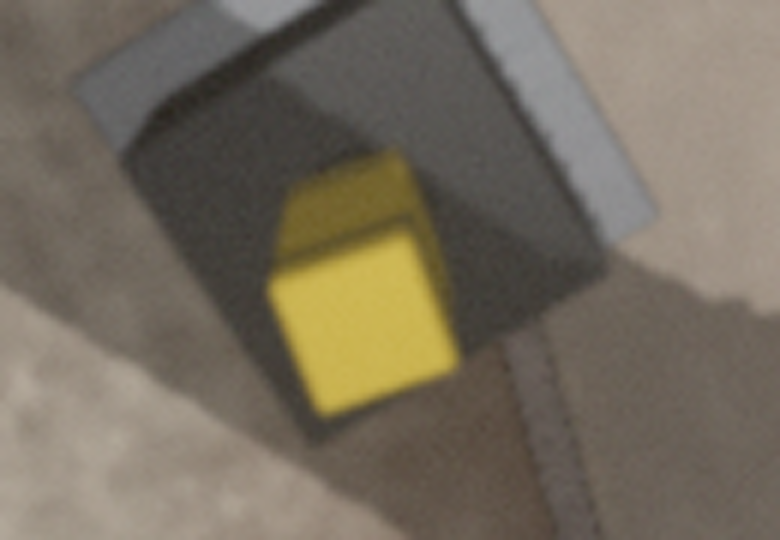

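```bash
python3 - <<'E'
from hlp import *
p,o=shoot('wrist')
c=[np.array([a/6+190-.4,b/6+130-.4]) for a,b in [(268,283),(410,232),(458,365),(322,415)]]
P=np.array([atz(p,x,.14,o) for x in c]);print(P.round(4),P.mean(0))
for i in range(4):
    d=P[(i+1)%4]-P[i];print(np.linalg.norm(d),np.degrees(np.arctan2(d[1],d[0])))
Rt=rot(o['tool_rot']);print('toolx yaw',np.degrees(np.arctan2(Rt[1,0],Rt[0,0])),Rt.round(3))
d=P.mean(0)-o['eef_pos'];print(o['eef_pos'],'tool delta',Rt.T@d)
E
```

```text
[[0.4838 0.342  0.14  ]
 [0.4821 0.3653 0.14  ]
 [0.5049 0.3667 0.14  ]
 [0.507  0.3438 0.14  ]] [0.49447063 0.35445993 0.14      ]
0.023372527415905054 94.09037219134522
0.0228447653715923 3.3664189978312113
0.022996463277716202 -84.92772915597294
0.023237198654500052 -175.68575064208338
toolx yaw 73.72404828490433 [[ 0.28   0.96  -0.001]
 [ 0.96  -0.28   0.   ]
 [ 0.    -0.001 -1.   ]]
[0.49563379 0.35632854 0.26150281] tool delta [-0.0021328  -0.00050772  0.12150297]
```

Request:
apply_moves(moves="-1 0 -0.02 0.15 0 0 -1;-1 0 0 0.15 0 0 -1;-1 0 0 0.15 0 0 -1;-1 0 0 0.1 0 0 -1;-1 0 0 0 0 0 -1;-1 0 0 0 0 0 -0.13;-1 0 0 0 0 0 0;-1 0 0 0 0 0 0;-1 0 0 0 0 0 0")

```text
t: 3.35
eef_pos: [0.4947, 0.3561, 0.1963]
tool_rot: [0.0, 0.682, 0.732, 0.001]
contact_force: [-0.0, -0.0, -0.3]
gripper_width: 1.003
```

```bash
python3 - <<'E'
from hlp import *
import cv2
p,o=shoot('wrist')
cv2.imwrite('pics/c_wrist.png',p['image'][:,:,::-1])
im=p['image'][130:290,160:350,::-1]
cv2.imwrite('pics/c_zoom.png',cv2.resize(im,None,fx=4,fy=3.7,interpolation=cv2.INTER_CUBIC))
Rt=rot(o['tool_rot']);print(o['eef_pos'],np.degrees(np.arctan2(Rt[1,0],Rt[0,0])),Rt.round(4),o['contact_force'])
E
```

```text
[0.49472198 0.35606445 0.19626405] 94.02823621350959 [[-7.020e-02  9.975e-01  8.000e-04]
 [ 9.975e-01  7.020e-02  8.000e-04]
 [ 7.000e-04  9.000e-04 -1.000e+00]] [-0.01561467 -0.03641112 -0.31641328]
```

View pics/c_wrist.png

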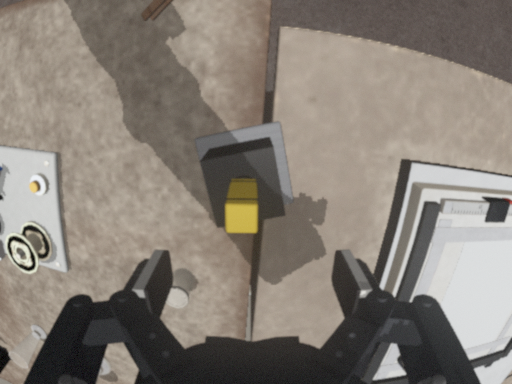

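The handle top, corners near (226,205) to (258,233), is square to the jaws.

```bash
python3 - <<'E'
from hlp import *
import cv2
p,o=shoot('wrist')
hsv=cv2.cvtColor(p['image'],cv2.COLOR_RGB2HSV)
m=((hsv[...,0]>20)&(hsv[...,0]<34)&(hsv[...,1]>140)&(hsv[...,2]>175)).astype(np.uint8)
m[:, :200]=0;m[:,300:]=0
n,l,s,c=cv2.connectedComponentsWithStats(m);i=1+np.argmax(s[1:,4]);print(s[i],c[i])
P=atz(p,c[i],.14,o);Rt=rot(o['tool_rot']);print(P,'tool',Rt.T@(P-o['eef_pos']))
E
```

```text
[226 204  31  29 833] [241.29171669 218.04201681]
[0.50045267 0.34759    0.14      ] tool [-0.00880667  0.00509657  0.05620153]
```

Request:
apply_moves(moves="-1 -0.072 0.042 0.15 0 0 0;-1 0 0 0.1 0 0 0;-1 0 0 0.05 0 0 0;-1 0 0 0 0 0 0;-1 0 0 0 0 0 0;-1 0 0 0 0 0 0")

```text
t: 3.95
eef_pos: [0.5002, 0.348, 0.1602]
tool_rot: [-0.0, 0.681, 0.732, 0.0]
contact_force: [0.1, -0.8, -0.1]
gripper_width: 0.998
```

```bash
python3 - <<'E'
from hlp import *
import cv2
p,o=shoot('wrist')
cv2.imwrite('pics/d_wrist.png',p['image'][:,:,::-1])
hsv=cv2.cvtColor(p['image'],cv2.COLOR_RGB2HSV)
m=((hsv[...,0]>20)&(hsv[...,0]<34)&(hsv[...,1]>140)&(hsv[...,2]>175)).astype(np.uint8)
m[:, :200]=0;m[:,300:]=0
n,l,s,c=cv2.connectedComponentsWithStats(m);i=1+np.argmax(s[1:,4]);print(s[i],c[i])
P=atz(p,c[i],.14,o);Rt=rot(o['tool_rot']);print(o['eef_pos'],P,'tool',Rt.T@(P-o['eef_pos']))
shoot('side');shoot('top');cv2.imwrite('pics/d_side.png',PIC['side'][0]['image'][:,:,::-1]);survey(['side','top'],['probe','probe_stand'])
E
```

```text
[ 235  218   37   33 1159] [252.55996549 234.36324418]
[0.50023985 0.34795784 0.16016165] [0.50035269 0.34735953 0.14      ] tool [-6.17297180e-04  6.15008615e-05  2.01612954e-02]
probe side 0.68 [196.9 173.1] [0.4878 0.2981 0.02  ]
probe top 0.68 [259.9 180.9] [ 0.6008 -0.0615  0.02  ]
probe top 0.49 [121.8 214.4] [0.5007 0.3383 0.02  ]
   tri [ 0.4836 -0.0334  0.1512]
probe_stand side 0.96 [194.1 171.6] [0.5011 0.3704 0.    ]
probe_stand side 0.72 [352.3 285.7] [ 0.5651 -0.4018  0.    ]
probe_stand top 0.85 [118.1 213. ] [0.5065 0.3543 0.    ]
probe_stand top 0.54 [144.3 162.5] [0.6577 0.2821 0.    ]
   tri [0.5013 0.3543 0.0055]
```

View pics/d_wrist.png

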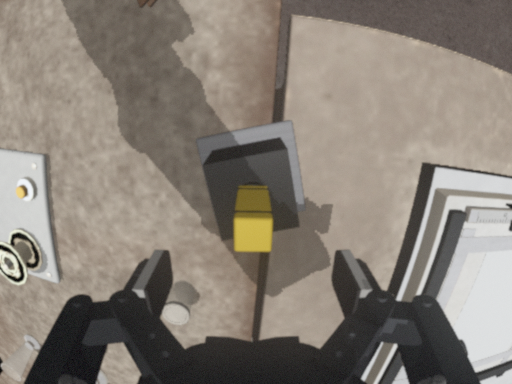

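Handle centred between the jaws at (253,234). Next I descend and grip.

Request:
apply_moves(moves="-1 -0.004 0 0.2 0 0 0;-1 0 0 0.2 0 0 0;-1 0 0 0.183 0 0 0;-1 0 0 0 0 0 0;-1 0 0 0 0 0 0;1 0 0 0 0 0 0;1 0 0 0 0 0 0;1 0 0 0 0 0 0;1 0 0 0 0 0 0;1 0 0 0 0 0 0;1 0 0 0 0 0 0;1 0 0 0 0 0 0", force=60)

```text
t: 5.3
eef_pos: [0.5006, 0.3471, 0.0905]
tool_rot: [0.0, 0.681, 0.732, 0.001]
contact_force: [-1.8, -0.5, 5.3]
gripper_width: 0.275
```

```bash
python3 look.py e wrist side|head -1
```

```text
{'t': 5.3, 'q': array([-0.75911963,  0.53129301,  0.0670477 ,  1.8372489 , -0.04873303,
```

View pics/e_wrist.png

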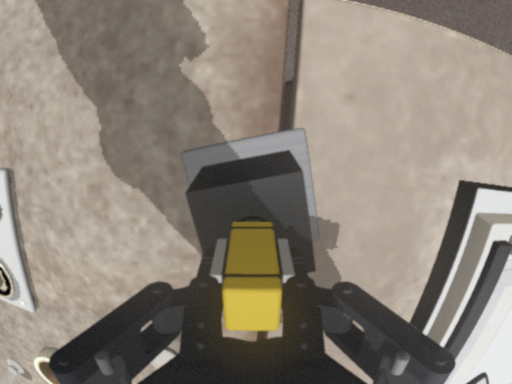

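View pics/e_side.png

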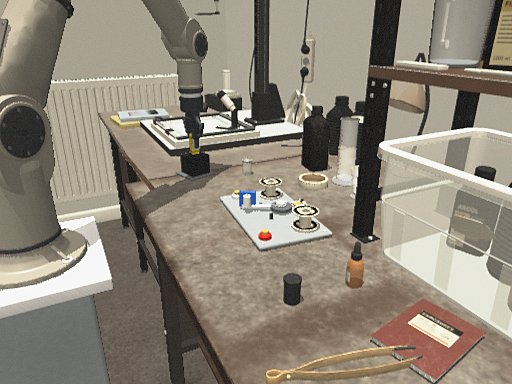

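Request:
apply_moves(moves="1 0 0 -0.2 0 0 0;1 0 0 -0.25 0 0 0;1 0 0 -0.25 0 0 0;1 0 0 -0.13 0 0 0;1 -0.3 -0.064 0 0 0 0;1 -0.3 -0.064 0 0 0 0;1 -0.3 -0.064 0 0 0 0;1 -0.3 -0.064 0 0 0 0;1 -0.3 -0.064 0 0 0 0;1 -0.3 -0.064 0 0 0 0;1 0 0 0 0 0 0;1 0 0 0 0 0 0")

```text
t: 6.4
eef_pos: [0.4693, 0.1256, 0.1893]
tool_rot: [0.0, 0.683, 0.73, -0.0]
contact_force: [-0.1, 1.2, -1.3]
gripper_width: 0.277
```

Request:
apply_moves(moves="1 0 0 0 0 0 0;1 0 0 0 0 0 0;1 0 0 0 0 0 0")

```text
t: 6.65
eef_pos: [0.4698, 0.1296, 0.1892]
tool_rot: [-0.0, 0.681, 0.733, 0.0]
contact_force: [0.2, -0.6, -1.2]
gripper_width: 0.272
```

```bash
python3 - <<'E'
from hlp import *
import cv2
p,o=shoot('wrist')
cv2.imwrite('pics/f_wrist.png',p['image'][:,:,::-1])
Rt=rot(o['tool_rot']);print(o['eef_pos'],o['joint_vel'].round(3),Rt.round(4))
survey(['wrist'],['probe','winder','white_point_top','red_point_top','pivot_axis','push_pad','film_can'])
E
```

```text
[0.46976557 0.1295589  0.18921439] [-0.002  0.003  0.004  0.004  0.001  0.     0.002] [[-7.350e-02  9.973e-01 -0.000e+00]
 [ 9.973e-01  7.350e-02  3.000e-04]
 [ 3.000e-04  0.000e+00 -1.000e+00]]
probe wrist 0.89 [250.1 205.6] [0.51   0.1296 0.02  ]
winder wrist 0.58 [103.8 227.9] [ 0.5668 -0.0663  0.    ]
white_point_top wrist 0.47 [190.3 224.5] [0.5325 0.0637 0.034 ]
red_point_top wrist 0.64 [ 17.5 179.9] [ 0.4946 -0.1826  0.034 ]
pivot_axis wrist 0.94 [100.6 253. ] [ 0.5991 -0.0698  0.014 ]
push_pad wrist 0.85 [117.2 218.3] [ 0.5254 -0.0186  0.05  ]
```

View pics/f_wrist.png

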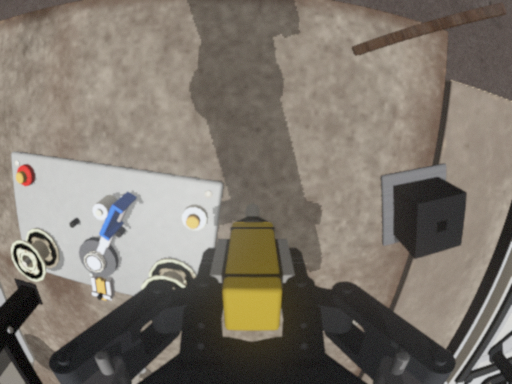

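```bash
python3 - <<'E'
from hlp import *
import cv2
p,o=shoot('wrist')
im=p['image'][160:270,170:300,::-1]
cv2.imwrite('pics/f_zoom.png',cv2.resize(im,None,fx=5,fy=5,interpolation=cv2.INTER_CUBIC))
# project expected tip
Rt=rot(o['tool_rot']);M=p['mount']
def proj(w):
    t=Rt.T@(w-o['eef_pos']);c=np.linalg.inv(M)@np.r_[t,1];r=np.hypot(c[0],c[1]);th=np.arctan2(r,c[2]);return p['cx']+p['fx']*th*c[0]/r,p['cy']+p['fy']*th*c[1]/r
for z in (.0705,.0205): print(proj(o['eef_pos']+Rt@[0,0,z]))
E
```

```text
(np.float64(253.20817088861085), np.float64(204.50140203248608))
(np.float64(253.55898425089967), np.float64(234.02579950783428))
```

View pics/f_zoom.png

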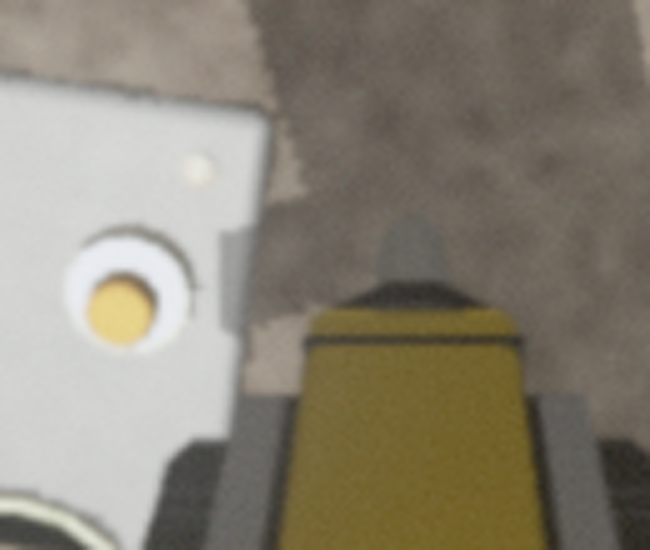

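The tip shows at (252,205), matching the prediction of (253,204.5). The white-collar pin's top is at (193.8,222).

```bash
python3 - <<'E'
from hlp import *
p,o=shoot('wrist');Rt=rot(o['tool_rot'])
for uv in [(193.8,222.0)]:
    w=atz(p,uv,.034,o);print(w,(Rt.T@(w-o['eef_pos'])))
w=atz(p,(252,205.3),o['eef_pos'][2]-.0705,o);print('tip',w,Rt.T@(w-o['eef_pos']))
E
```

```text
[0.52879831 0.06620111 0.034     ] [-0.06602661  0.05454762  0.15525632]
tip [0.47040975 0.12728374 0.11875754] [-0.00093339  0.00066451  0.07049999]
```

Request:
apply_moves(moves="1 -0.18 0.15 0 0 0 0;1 -0.18 0.15 0.1 0 0 0;1 -0.185 0.15 0.2 0 0 0;1 0 0 0.2 0 0 0;1 0 0 0.065 0 0 0;1 0 0 0 0 0 0;1 0 0 0 0 0 0;1 0 0 0 0 0 0")

```text
t: 7.82
eef_pos: [0.5286, 0.0679, 0.1227]
tool_rot: [0.0, 0.681, 0.732, 0.001]
contact_force: [0.2, -0.3, -1.3]
gripper_width: 0.274
```

```bash
python3 - <<'E'
from hlp import *
import cv2
p,o=shoot('wrist');Rt=rot(o['tool_rot'])
cv2.imwrite('pics/g_wrist.png',p['image'][:,:,::-1])
im=p['image'][160:270,190:320,::-1]
cv2.imwrite('pics/g_zoom.png',cv2.resize(im,None,fx=5,fy=5,interpolation=cv2.INTER_CUBIC))
print(o['eef_pos'],o['contact_force'])
survey(['wrist'],['white_point_top','red_point_top','pivot_axis','push_pad'])
E
```

```text
[0.52858813 0.06787172 0.12268927] [ 0.22259545 -0.27774148 -1.25098129]
white_point_top wrist 0.67 [250.  197.8] [0.5301 0.0655 0.034 ]
red_point_top wrist 0.69 [ 10.3 146.8] [ 0.4942 -0.1811  0.034 ]
pivot_axis wrist 0.67 [115.8 243.5] [ 0.5988 -0.0704  0.014 ]
```

View pics/g_wrist.png

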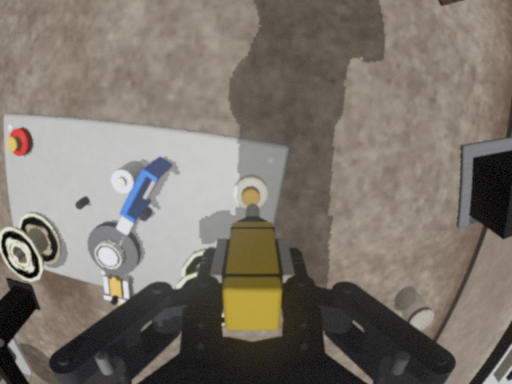

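View pics/g_zoom.png

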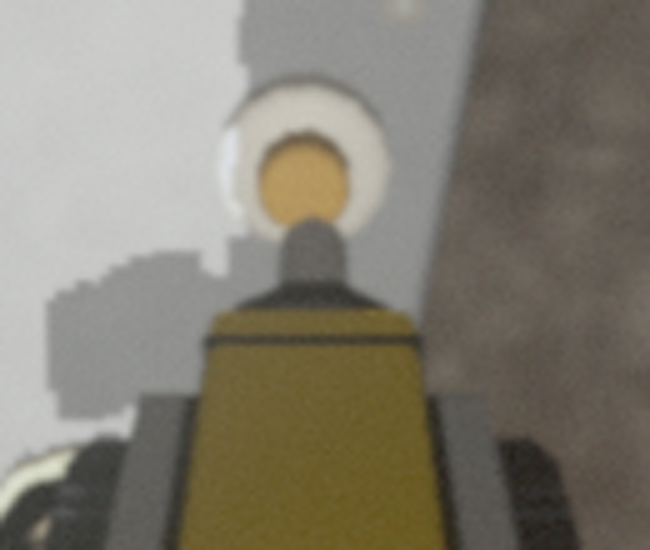

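```bash
python3 - <<'E'
from hlp import *
import cv2
p,o=shoot('wrist');Rt=rot(o['tool_rot'])
for uv,z in [((250.2,196.0),.034),((252.2,205.2),o['eef_pos'][2]-.0705)]:
    w=atz(p,uv,z,o);print(w,(Rt.T@(w-o['eef_pos'])))
print(o['eef_pos'])
cv2.imwrite('pics/g_zoom2.png',cv2.resize(p['image'][90:240,0:200,::-1],None,fx=4,fy=4,interpolation=cv2.INTER_CUBIC))
E
```

```text
[0.52833632 0.06483414 0.034     ] [-0.00241536 -0.00054917  0.08838136]
[0.52932012 0.06653731 0.05188328] [-0.00077854  0.00058194  0.0705006 ]
[0.52857875 0.06722945 0.12238328]
```

View pics/g_zoom2.png

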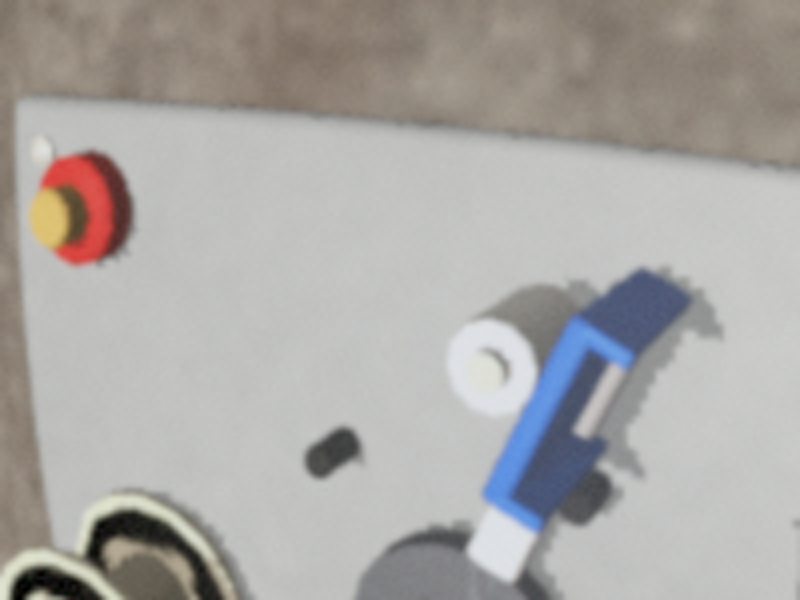

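Request:
apply_moves(moves="1 -0.014 -0.009 0.06 0 0 0;1 0 0 0.06 0 0 0;1 0 0 0.05 0 0 0;1 0 0 0 0 0 0;1 0 0 0 0 0 0;1 0 0 0 0 0 0;1 0 0 0 0 0 0")

```text
t: 8.7
eef_pos: [0.5272, 0.0648, 0.1011]
tool_rot: [-0.0, 0.681, 0.732, -0.0]
contact_force: [-1.3, 0.4, 3.2]
gripper_width: 0.272
```

```bash
python3 - <<'E'
from hlp import *
import cv2
p,o=shoot('wrist')
cv2.imwrite('pics/h_zoom.png',cv2.resize(p['image'][160:270,190:320,::-1],None,fx=5,fy=5,interpolation=cv2.INTER_CUBIC))
print(o['eef_pos'],o['contact_force'])
E
```

```text
[0.52722785 0.06481029 0.10108935] [-1.34514052  0.44388609  3.18432185]
```

View pics/h_zoom.png

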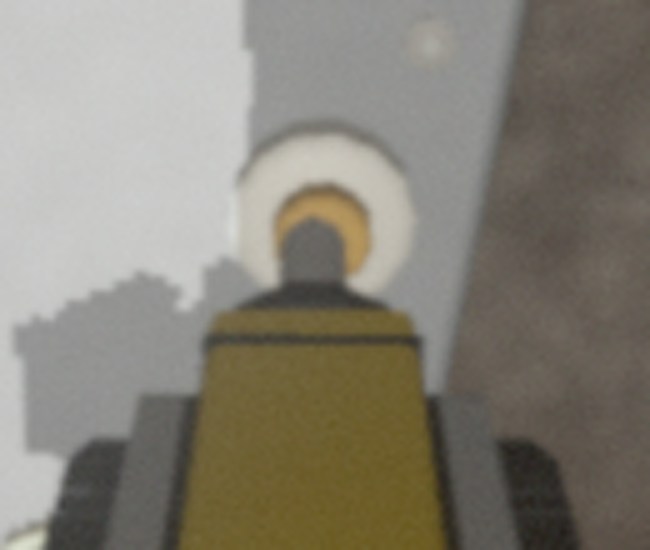

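The tip sits on the pin at (252,205) with a force change of about 4.4 N and 3.4 mm of sink, so the white touch is done. I'll lift and go to red.

Request:
apply_moves(moves="1 0 0 -0.2 0 0 0;1 0 0 -0.2 0 0 0;1 0 0 -0.18 0 0 0;1 -0.27 -0.058 0 0 0 0;1 -0.27 -0.058 0 0 0 0;1 -0.27 -0.058 0 0 0 0;1 -0.27 -0.058 0 0 0 0;1 -0.27 -0.058 0 0 0 0;1 -0.27 -0.058 0 0 0 0;1 -0.27 -0.058 0 0 0 0;1 0 0 0.15 0 0 0;1 0 0 0.15 0 0 0")

```text
t: 9.75
eef_pos: [0.4948, -0.1676, 0.135]
tool_rot: [0.001, 0.683, 0.73, 0.0]
contact_force: [0.1, -0.7, -1.4]
gripper_width: 0.278
```

Request:
apply_moves(moves="1 0 0 0 0 0 0;1 0 0 0 0 0 0;1 0 0 0 0 0 0")

```text
t: 10.0
eef_pos: [0.4951, -0.1644, 0.1351]
tool_rot: [0.0, 0.681, 0.732, 0.0]
contact_force: [-0.7, 0.3, -1.0]
gripper_width: 0.272
```

```bash
python3 - <<'E'
from hlp import *
import cv2
p,o=shoot('wrist');Rt=rot(o['tool_rot'])
cv2.imwrite('pics/i_wrist.png',p['image'][:,:,::-1])
cv2.imwrite('pics/i_zoom.png',cv2.resize(p['image'][160:270,190:320,::-1],None,fx=5,fy=5,interpolation=cv2.INTER_CUBIC))
print(o['eef_pos'],o['contact_force'],np.degrees(np.arctan2(Rt[1,0],Rt[0,0])))
survey(['wrist'],['white_point_top','red_point_top','pivot_axis','push_pad'])
E
```

```text
[ 0.49514319 -0.16435623  0.13513992] [-0.71483245  0.26249102 -1.0278625 ] 94.13126052039556
white_point_top wrist 0.66 [456.2 237.5] [0.5327 0.0671 0.034 ]
red_point_top wrist 0.66 [233.1 184.9] [ 0.4903 -0.182   0.034 ]
pivot_axis wrist 0.77 [332.7 280.4] [ 0.6001 -0.0672  0.014 ]
push_pad wrist 0.83 [405.4 238.9] [ 0.5269 -0.0151  0.05  ]
```

View pics/i_wrist.png

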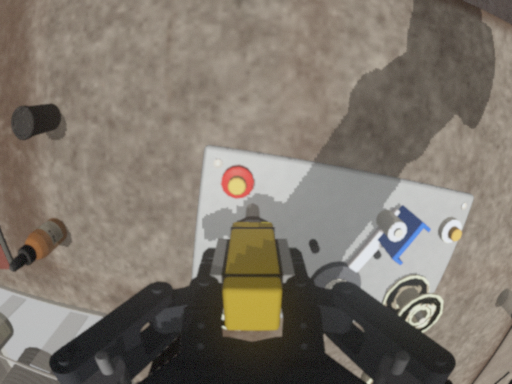

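View pics/i_zoom.png

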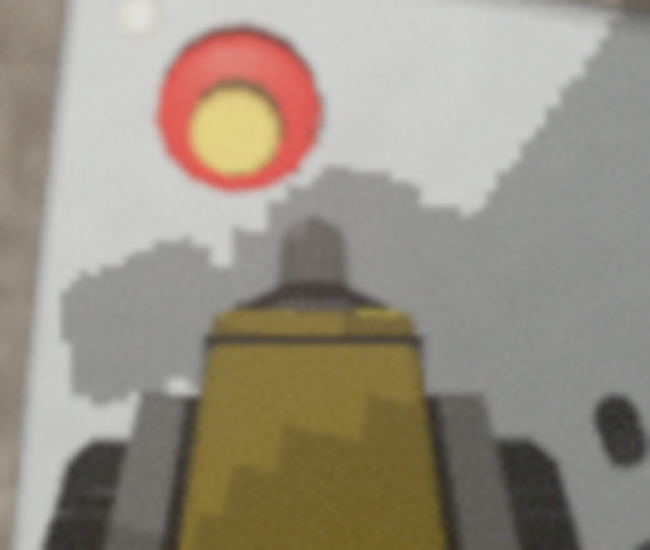

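Red pin's top at (236.6,185.8); tip at (252,205).

```bash
python3 - <<'E'
from hlp import *
p,o=shoot('wrist');Rt=rot(o['tool_rot'])
for uv,z in [((236.6,185.8),.034),((252.2,205.2),o['eef_pos'][2]-.0705)]:
    w=atz(p,uv,z,o);print(w,(Rt.T@(w-o['eef_pos'])))
print(o['eef_pos'])
E
```

```text
[ 0.49130384 -0.1790747   0.034     ] [-0.01425457 -0.00523822  0.10141404]
[ 0.49609901 -0.16521464  0.06491897] [-0.00077919  0.00058176  0.07050095]
[ 0.49536814 -0.16447627  0.13541897]
```

Request:
apply_moves(moves="1 -0.105 -0.047 0.07 0 0 0;1 0 0 0.08 0 0 0;1 0 0 0.07 0 0 0;1 0 0 0.064 0 0 0;1 0 0 0 0 0 0;1 0 0 0 0 0 0;1 0 0 0 0 0 0;1 0 0 0 0 0 0")

```text
t: 10.97
eef_pos: [0.4901, -0.1775, 0.1005]
tool_rot: [-0.0, 0.681, 0.732, -0.0]
contact_force: [-1.6, -1.2, 3.1]
gripper_width: 0.272
```

```bash
python3 - <<'E'
from hlp import *
import cv2
p,o=shoot('wrist')
cv2.imwrite('pics/j_zoom.png',cv2.resize(p['image'][160:270,190:320,::-1],None,fx=5,fy=5,interpolation=cv2.INTER_CUBIC))
cv2.imwrite('pics/j_zoom2.png',cv2.resize(p['image'][150:350,300:500,::-1],None,fx=3,fy=3,interpolation=cv2.INTER_CUBIC))
print(o['eef_pos'],o['contact_force'])
E
```

```text
[ 0.49012303 -0.17748106  0.1005099 ] [-1.55510584 -1.17371907  3.05131343]
```

View pics/j_zoom.png

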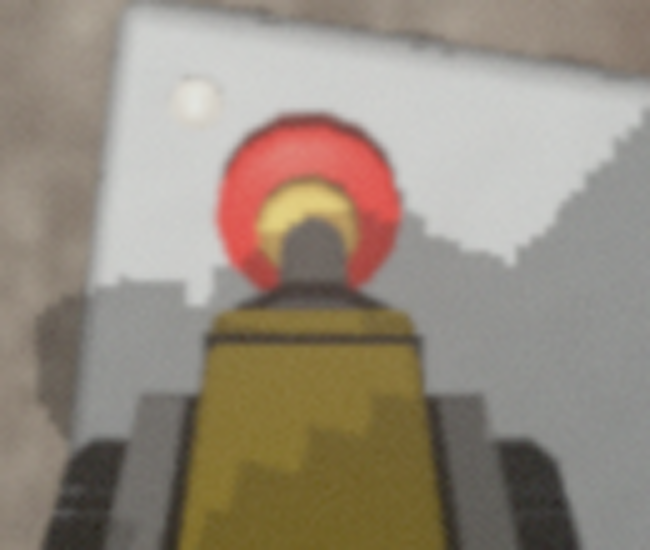

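View pics/j_zoom2.png

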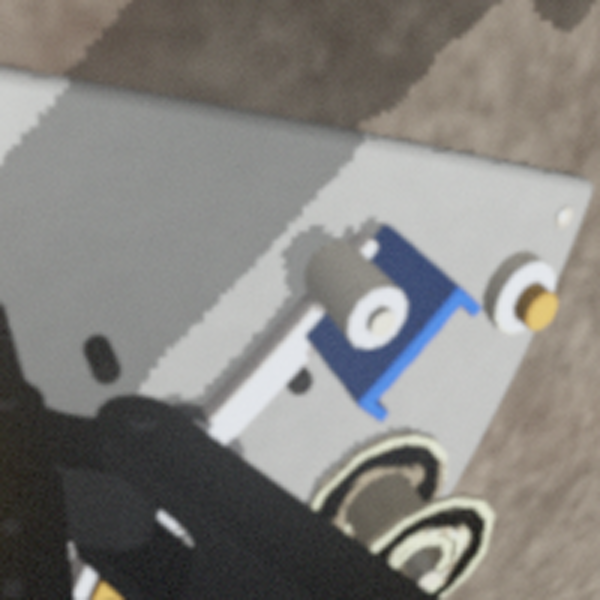

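The red pin is touched: tip on brass, about 4 N, 3.5 mm sink. Next, the pad geometry from this view.

```bash
python3 - <<'E'
from hlp import *
import cv2
p,o=shoot('wrist')
cv2.imwrite('pics/k_zoom.png',cv2.resize(p['image'][220:300,395:475,::-1],None,fx=7,fy=7,interpolation=cv2.INTER_CUBIC))
def P(a,b):return atz(p,(a/4-.4,90+b/4-.4),.068,O)
# g shot pose (still same mount)
O={'eef_pos':np.array([.52858,.0672,.1224]),'tool_rot':o['tool_rot']}
for n,q in dict(outerlip=(690,300),face_out=(635,355),face_in=(510,510),back_out=(580,320),back_in=(487,495)).items(): print(n,P(*q).round(4))
E
```

```text
outerlip [0.4967 0.0078 0.068 ]
face_out [ 0.5074 -0.0026  0.068 ]
face_in [ 0.5403 -0.0299  0.068 ]
back_out [ 0.5015 -0.013   0.068 ]
back_in [ 0.5376 -0.0346  0.068 ]
```

View pics/k_zoom.png

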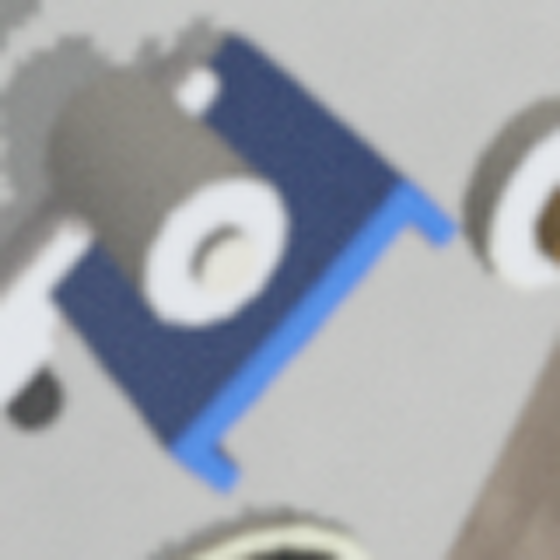

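```bash
python3 - <<'E'
from hlp import *
p,o=shoot('wrist')
def P(a,b):return atz(p,(a/7+395-.43,220+b/7-.43),.068,o)
D={}
for n,q in dict(face_out=(404,222),face_in=(214,438),back_out=(403,180),back_in=(172,445),lip_out=(445,242),lip_in=(228,490)).items(): D[n]=P(*q);print(n,D[n].round(4))
d=D['face_out']-D['face_in'];print(np.linalg.norm(d),np.degrees(np.arctan2(d[1],d[0])),(D['face_out']+D['face_in'])/2)
d=D['back_out']-D['back_in'];print(np.linalg.norm(d),np.degrees(np.arctan2(d[1],d[0])),(D['back_out']+D['back_in'])/2)
piv=np.array([.5995,-.068]);d=(D['face_out']+D['face_in'])[:2]/2-piv;print(np.linalg.norm(d),np.degrees(np.arctan2(d[1],d[0])))
E
```

```text
face_out [ 0.5065 -0.0119  0.068 ]
face_in [ 0.5361 -0.0296  0.068 ]
back_out [ 0.5008 -0.0146  0.068 ]
back_in [ 0.5368 -0.0357  0.068 ]
lip_out [ 0.5094 -0.0036  0.068 ]
lip_in [ 0.5443 -0.0239  0.068 ]
0.034524286307848186 149.21733080017202 [ 0.52128765 -0.02074623  0.068     ]
0.04174196540662864 149.50445817062212 [ 0.51879734 -0.02515684  0.068     ]
0.091378831701789 148.86077563771263
```

```bash
python3 - <<'E'
from hlp import *
p,o=shoot('wrist')
O={'eef_pos':np.array([.52858,.0672,.1224]),'tool_rot':o['tool_rot']}
r=[ray(p,(121.1,182.1),O),ray(p,(427.1,256.4),o)]
print('roller',tri(r))
# face_in / face_out corners both
print('faceout',tri([ray(p,(635/4-.4,90+355/4-.4),O),ray(p,(404/7+395-.43,220+222/7-.43),o)]))
print('facein',tri([ray(p,(510/4-.4,90+518/4-.4),O),ray(p,(214/7+395-.43,220+438/7-.43),o)]))
Rt=rot(o['tool_rot'])
for w in [(.535,.0015,.108),(.509,-.0728,.108)]: print(Rt.T@(np.array(w)-o['eef_pos'])/.12)
print(Rt.round(3))
E
```

```text
roller [ 0.51329353 -0.03439477  0.064043  ]
faceout [ 0.51007474 -0.00494481  0.06090653]
facein [ 0.53916374 -0.02896083  0.06818081]
[ 1.46093263  0.47966184 -0.06147018]
[ 0.8588367   0.21929233 -0.06155493]
[[-0.071  0.997 -0.   ]
 [ 0.997  0.071  0.   ]
 [ 0.    -0.    -1.   ]]
```

Request:
apply_moves(moves="1 0 0 -0.2 0 0 0;1 0 0 -0.2 0 0 0;1 0 0 -0.1 0 0 0;1 0.292 0.096 0 0 0 0;1 0.292 0.096 0 0 0 0;1 0.292 0.096 0 0 0 0;1 0.292 0.096 0 0 0 0;1 0.293 0.096 0 0 0 0;1 0 0 0 0 0 0;1 0 0 0 0 0 0;1 0 0 0 0 0 0;1 0 0 0 0 0 0", force=80)

```text
t: 12.17
eef_pos: [0.5345, -0.0002, 0.1603]
tool_rot: [-0.0, 0.682, 0.731, -0.0]
contact_force: [-0.6, 0.0, -0.8]
gripper_width: 0.273
```

```bash
python3 - <<'E'
from hlp import *
import cv2
p,o=shoot('wrist');Rt=rot(o['tool_rot'])
cv2.imwrite('pics/l_wrist.png',p['image'][:,:,::-1])
cv2.imwrite('pics/l_zoom.png',cv2.resize(p['image'][140:270,170:300,::-1],None,fx=5,fy=5,interpolation=cv2.INTER_CUBIC))
print(o['eef_pos'],o['contact_force'])
survey(['wrist'],['pivot_axis','push_pad'])
E
```

```text
[ 5.34548387e-01 -1.95088689e-04  1.60315434e-01] [-0.62354986  0.0108843  -0.77280262]
pivot_axis wrist 0.56 [186.8 228.1] [ 0.5973 -0.0687  0.014 ]
push_pad wrist 0.75 [232.5 175.4] [ 0.5237 -0.0193  0.05  ]
```

View pics/l_wrist.png

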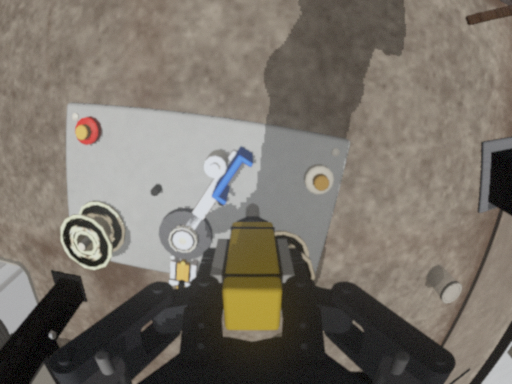

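View pics/l_zoom.png

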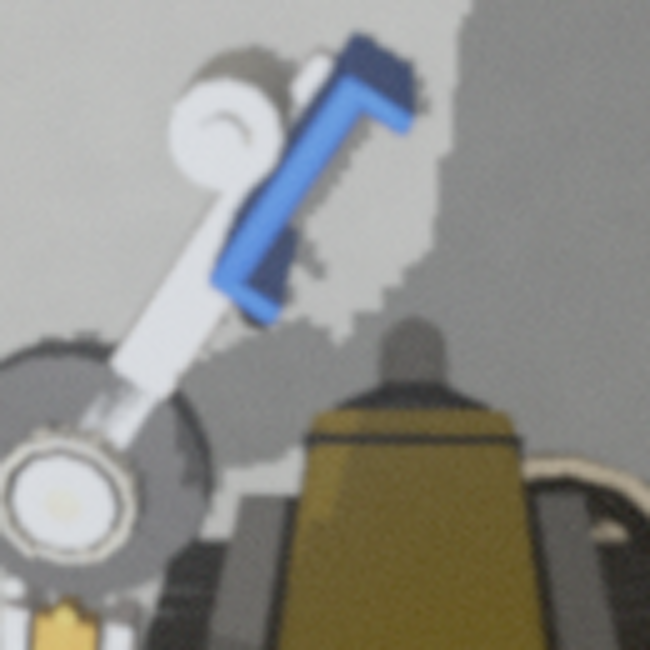

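The pad is seen from close by: the face's inner edge runs from (241,161) to (218,194), the pivot cap is at (183,239) and the tip at (252,205).

```bash
python3 - <<'E'
from hlp import *
p,o=shoot('wrist');Rt=rot(o['tool_rot'])
def P(a,b,z=.068):return atz(p,(a/5+170-.4,140+b/5-.4),z,o)
a,b=P(357,106),P(242,266);d=a-b;m=(a+b)/2
print(a,b,np.linalg.norm(d),np.degrees(np.arctan2(d[1],d[0])),m)
print('lips',P(408,128),P(270,320))
for z in (.03,.04,.05): 
    w=P(63,497,z);d=m-w;print('piv',z,w,np.linalg.norm(d[:2]),np.degrees(np.arctan2(d[1],d[0])))
print('tip',atz(p,(252.2,205.2),o['eef_pos'][2]-.0705,o),o['eef_pos'])
E
```

```text
[ 0.50605192 -0.01207615  0.068     ] [ 0.53491889 -0.02986794  0.068     ] 0.033909438739216306 148.35291892255233 [ 0.52048541 -0.02097204  0.068     ]
lips [ 0.50917216 -0.00354218  0.068     ] [ 0.5443549  -0.02475892  0.068     ]
piv 0.03 [ 0.60302232 -0.07059614  0.03      ] 0.09630624389466369 148.98423536471398
piv 0.04 [ 0.59747905 -0.06827587  0.04      ] 0.09036410911493475 148.43400961616422
piv 0.05 [ 0.59193577 -0.0659556   0.05      ] 0.08443148046365861 147.80639512838943
tip [ 0.53540565 -0.00091341  0.09005228] [ 5.34782203e-01 -1.58012172e-04  1.60552281e-01]
```

```bash
python3 - <<'E'
import numpy as np
Pv=np.array([.5975,-.0683]);t0=np.radians(148.4)
C=lambda f:Pv+.09*np.array([np.cos(t0+f),np.sin(t0+f)])+.005*np.array([np.sin(t0+f),-np.cos(t0+f)])
cur=np.array([.5354,-.0009]);X=np.array([-.071,.997]);Y=np.array([.997,.071])
for f in [0,.1,.2,.3,.4,.5,.6,.68]:
    d=C(f)-cur;cur=C(f);print(f,C(f).round(4),(d@X/.12).round(3),(d@Y/.12).round(3))
E
```

```text
0 [ 0.5235 -0.0169] -0.126 -0.109
0.1 [ 0.5187 -0.0245] -0.061 -0.044
0.2 [ 0.5147 -0.0326] -0.065 -0.038
0.3 [ 0.5116 -0.0411] -0.068 -0.031
0.4 [ 0.5093 -0.0498] -0.071 -0.024
0.5 [ 0.5079 -0.0587] -0.073 -0.017
0.6 [ 0.5074 -0.0677] -0.074 -0.01
0.68 [ 0.5076 -0.0749] -0.06 -0.002
```

Request:
apply_moves(moves="1 0 0 0.15 0 0 0;1 0 0 0.15 0 0 0;1 0 0 0.133 0 0 0;1 0 0 0 0 0 0;1 0 0 0 0 0 0;1 0 0 0 0 0 0")

```text
t: 12.87
eef_pos: [0.5356, 0.0009, 0.1094]
tool_rot: [0.0, 0.682, 0.732, 0.0]
contact_force: [-0.4, -0.1, -0.6]
gripper_width: 0.268
```

Next I approach the pad and push to about 0.2 rad, then check.

Request:
apply_moves(moves="1 -0.063 -0.055 0 0 0 0;1 -0.063 -0.054 0 0 0 0;1 -0.03 -0.022 0 0 0 0;1 -0.031 -0.022 0 0 0 0;1 -0.032 -0.019 0 0 0 0;1 -0.033 -0.019 0 0 0 0;1 0 0 0 0 0 0;1 0 0 0 0 0 0;1 0 0 0 0 0 0")

```text
t: 13.62
eef_pos: [0.5145, -0.0302, 0.1087]
tool_rot: [-0.0, 0.681, 0.732, 0.0]
contact_force: [-0.1, 2.7, 0.6]
gripper_width: 0.271
```

```bash
python3 - <<'E'
from hlp import *
import cv2
p,o=shoot('wrist')
cv2.imwrite('pics/m_zoom.png',cv2.resize(p['image'][140:270,170:300,::-1],None,fx=5,fy=5,interpolation=cv2.INTER_CUBIC))
print(o['eef_pos'],o['contact_force'])
E
```

```text
[ 0.51449802 -0.03015504  0.10865227] [-0.13475261  2.65652467  0.56815051]
```

View pics/m_zoom.png

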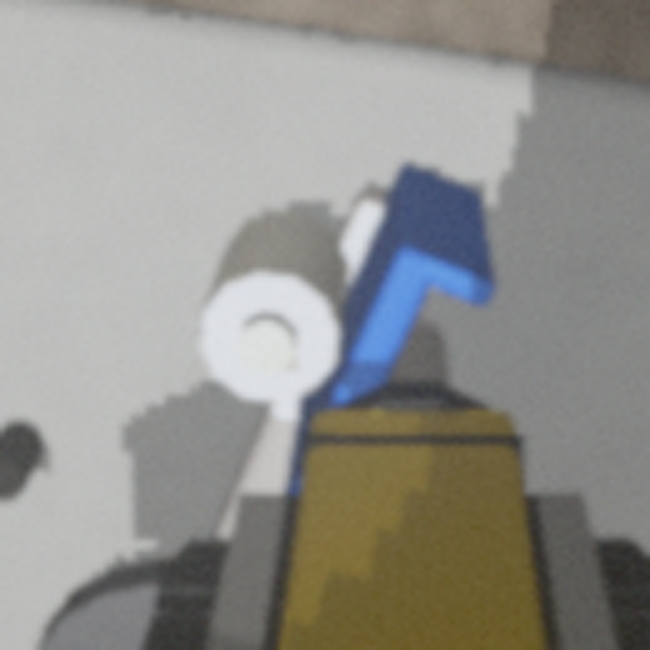

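In contact between the lips, with about 2.5 N. Now I push through the click.

Request:
apply_moves(moves="1 -0.034 -0.016 0 0 0 0;1 -0.034 -0.015 0 0 0 0;1 -0.036 -0.012 0 0 0 0;1 -0.036 -0.012 0 0 0 0;1 -0.037 -0.009 0 0 0 0;1 -0.037 -0.008 0 0 0 0;1 -0.037 -0.005 0 0 0 0;1 -0.037 -0.005 0 0 0 0;1 -0.06 -0.002 0 0 0 0;1 0 0 0 0 0 0;1 0 0 0 0 0 0;1 0 0 0 0 0 0")

```text
t: 14.67
eef_pos: [0.5068, -0.0728, 0.1085]
tool_rot: [-0.0, 0.681, 0.732, -0.0]
contact_force: [-0.1, 4.2, 0.6]
gripper_width: 0.268
```

```bash
python3 - <<'E'
from hlp import *
import cv2
for c in ('wrist','side','top'):
    p,o=shoot(c);cv2.imwrite(f'pics/n_{c}.png',p['image'][:,:,::-1])
p,o=PIC['wrist']
cv2.imwrite('pics/n_zoom.png',cv2.resize(p['image'][140:270,170:300,::-1],None,fx=5,fy=5,interpolation=cv2.INTER_CUBIC))
cv2.imwrite('pics/n_szoom.png',cv2.resize(PIC['side'][0]['image'][130:260,190:350,::-1],None,fx=5,fy=4.6,interpolation=cv2.INTER_CUBIC))
print(o['eef_pos'],o['contact_force'],o['joint_vel'].round(3))
survey(['wrist'],['pivot_axis','push_pad'])
E
```

```text
[ 0.50679668 -0.07279187  0.1085093 ] [-0.07298813  4.21862421  0.63895895] [-0.005 -0.    -0.005 -0.     0.003  0.003  0.002]
push_pad wrist 0.61 [248.3 216.2] [ 0.5116 -0.0761  0.05  ]
```

View pics/n_zoom.png

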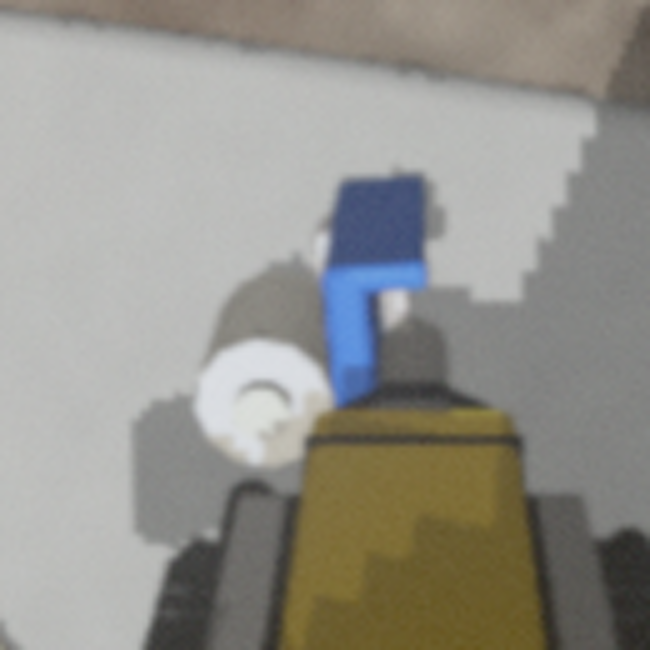

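View pics/n_szoom.png

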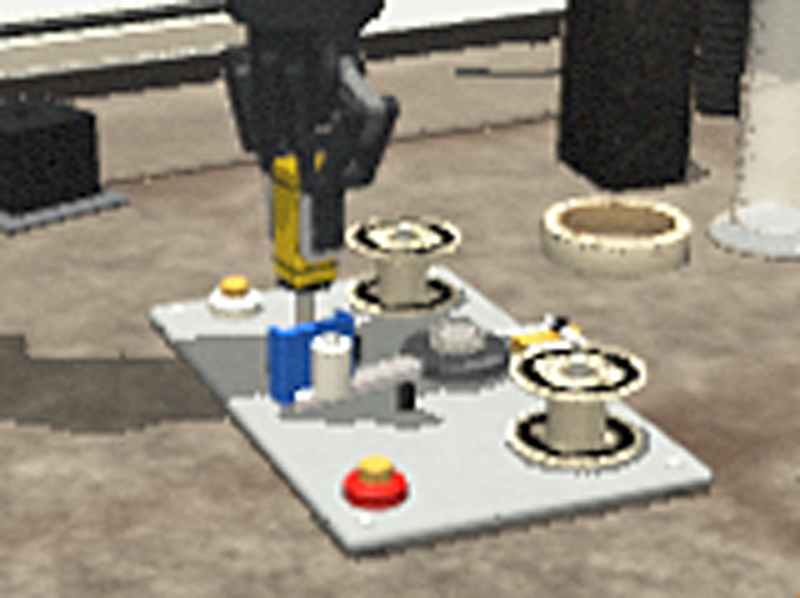

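View pics/n_wrist.png

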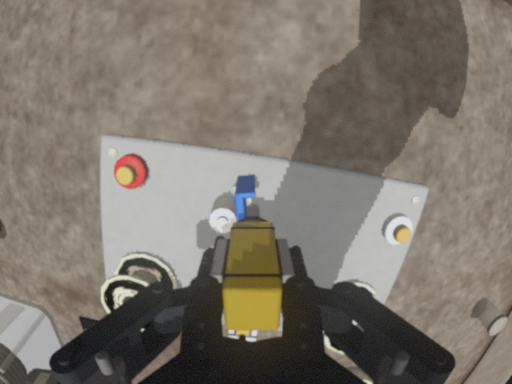

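```bash
python3 - <<'E'
from hlp import *
p,o=shoot('wrist')
def P(a,b,z=.068):return atz(p,(a/5+170-.4,140+b/5-.4),z,o)
for a,b in [((326,278),(337,400)),((372,295),(378,385))]:
    A,B=P(*a),P(*b);d=A-B;an=np.degrees(np.arctan2(d[1],d[0]))%360;print(A,B,an,np.radians(an-148.5))
A=P(374,292);d=A[:2]-[.5975,-.0683];print('face_out',A,np.linalg.norm(d),np.radians(np.degrees(np.arctan2(d[1],d[0]))%360-148.5))
print(o['eef_pos'],o['contact_force'],o['gripper_width'],o['t'])
shoot('side');shoot('top');survey(['side','top'],['film_can','black_can','dropper'])
E
```

```text
[ 0.48945683 -0.08616893  0.068     ] [ 0.5069199  -0.08376821  0.068     ] 187.82759758484997 0.6863960647550019
[ 0.49139693 -0.0799759   0.068     ] [ 0.5042836  -0.07835394  0.068     ] 187.1737061708285 0.6749835066298059
face_out [ 0.4909568  -0.07973927  0.068     ] 0.10715554717221672 0.656736371244291
[ 0.50687385 -0.07261423  0.10855235] [-1.06791947  3.61842328  1.13974101] 0.2697730364877454 14.9167
film_can side 0.43 [194.  172.2] [ 0.4988  0.3647 -0.    ]
film_can side 0.38 [352.9 287.8] [ 0.5618 -0.4077  0.    ]
film_can top 0.45 [145.9 161.8] [0.6599 0.2774 0.    ]
   tri [0.5667 0.2899 0.032 ]
black_can side 0.6 [290.9 301.2] [ 0.4334 -0.3887  0.    ]
black_can top 0.44 [368.9 238. ] [ 0.4364 -0.3814  0.    ]
   tri [ 0.4368 -0.3829 -0.0053]
dropper side 0.82 [352.8 285.8] [ 0.5658 -0.4025  0.    ]
dropper top 0.44 [370.3 192.8] [ 0.57   -0.3892  0.    ]
   tri [ 0.5727 -0.3925 -0.009 ]
```

The arm angle comes out at 0.66–0.69 by three measures, with about 4 N on the pad, and the bystanders have not moved. Handing in.

```bash
python3 -c "
from station import bot
print(bot.hand_in())
o=bot.get_obs();print(o['t'],o['eef_pos'],o['contact_force'])"
```

```text
the job is handed in; nothing more can be done
None
the job is handed in; nothing more can be done
```

I carried out the whole task and handed it in at about 15 s of the 50 s allowed. The hand-in gives no verdict.

- **Touches:** the probe tip touched the white-collar pin with about 4.4 N and 3.4 mm of sink. It then touched the red-collar pin with about 4 N and 3.5 mm of sink. In both close-ups the tip was on the brass, no more than about 2 mm off centre.
- **Tensioner:** I pushed the blue pad with the probe's shaft, between its lips, past the click. The arm is held at about 0.66–0.69 rad by three image and position estimates, against a midpoint of 0.65. The last force readings were about 3.6 to 4.2 N.
- **Probe:** it is still gripped and upright. The tip is about 38 mm above the bench, clear of the plate, and I saw no contact between the fingers and the arm.
- **Bystanders:** the black can and dropper read within about 1 cm of their starting places, which is about the networks' scatter.
- **Disagreements:**
  - For the film can, the last side-camera detection landed on the probe stand. Only the top view located it, 11 mm from its starting place, and the gripper never went near it.
  - My first estimate of the probe's position was about 7 mm off, because I paired a picture with a later arm pose. I corrected it before gripping.

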